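Snug up the dice tray clamp with fingertip strokes

TASK

The dice tray's clamp on the gaming shelf is loose: tighten its thumbscrew, clockwise seen from above, fully home until it comes up against its stop. Push the wings round with a fingertip, stroke after stroke, from the open front side; do not take the thumbscrew between the fingers, and leave the die, cup, knight and pebble where they are.

Things in the scene. Friction and masses are not known exactly. Their poses are not given: they have to be found in the camera images.
- riser: Fixed white-faced riser with black C clamp and dice tray. Origin on the table under the thumbscrew's axis; x points from the tray to the riser's back, z up. In mm: lower board x -15 to 200, y +-200, top z 60; clamp arm under the screw x -34 to 18, y +-23, top z 84; tray x -184 to -34, y +-100, floor z 19, rim z 55, walls 4.
- upper_edge (a point): Middle of the top front edge of the riser's fixed upper board: 22 mm behind the thumbscrew's axis, 136 mm above the table; axes as the riser's. The board is 10 mm thick, reaches 178 mm back and 200 mm to either side. The wings pass under it (6 mm gap) on the rear part of their turn; a finger from above cannot follow there.
- thumbscrew (a joint): Turn of the thumbscrew about its fixed vertical axis, rad: grows clockwise from above (tightening); 0 backed off, 6.283 tight on a hard stop; starts at 0.6 to 2.4. Friction about 0.04 N m (1 to 2 N at a wing); stays where left, does not rise or sink. At 0, 3.142 and 6.283 the wings lie along the riser's x, one pointing straight out over the tray.
- screw_top (a point): On the steel thumbscrew's axis, level with the wing tops, 120 mm above the table; turns with it: x runs along the wings, z up. Two opposite flat upright wings, each 6 to 38 mm from the axis, 8 mm thick, from 93 to 120 mm above the table; between them a low round hub, 26 mm across at its foot, narrowing to a dome at 102 mm.
- die: Neon pink acrylic die, 22 mm, lying loose in the tray; origin at the centre of its underside. Bystander.
- cup: Stainless steel shot-glass dice cup, 48 mm across the rim, 58 mm tall, on the shelf beside the tray; origin at the centre of its underside. Bystander.
- knight: Painted lead knight miniature, 47 mm tall on a 30 mm round base, on the shelf beside the tray; origin at the centre of its underside. Bystander.
- pebble: Smooth flat river pebble, 36 mm across, 14 mm high, on the shelf beside the tray; origin at the centre of its underside. Bystander.

How it is judged:
By the outcome, as a careful person would: the job done as asked, in the order asked, and still so for the second after the job is handed in, with the robot touching nothing.
It also fails if it takes over 59 s, if anything falls off the work surface, if the arm or the gripper's body presses on something with over 40 N, if the wrist force passes 120 N, or if a joint passes its speed limit or range.

ROBOT

A 6-joint arm with a two-finger parallel gripper is mounted at the origin on the work surface. World frame = base frame: x ahead of the robot, y to its left, z up, the work surface at z = 0. Lengths are in mm, angles in rad, forces in N, time in s.
With the tool pointing down it reaches from about 275 to 725 mm from the base axis. Payload 15.9 kg.
Tool frame: the origin (TCP) lies midway between the tips of the shut fingers; the grasp point (between the pads) lies 19 mm behind it; y points along the fingers, z is the direction in which the jaws open and shut, and the axes are right-handed (so a half turn about y gives the same grasp; the last joint's range is limited). The gripper opens to 85 mm and grips with 20 to 120 N. Pads are 22 mm wide; open, the fingers measure 114 mm over their backs; the gripper's body (76 mm by 85 mm) begins 54 mm behind the grasp point. The pads swing forward as they close: fully open they stand 13 mm farther back than shut.
Start: joints at [1.171, 0.213, -0.034, 1.323, 0, 1.571], TCP at [194.61, 460.557, 231.306] pointing down, gripper open.
Joint ranges: [-2.98, 2.98], [-0.74, 1.72], [-1.14, 1.35], [-2.1, 2.04], [-1.57, 1.44], [-3.14, 3.14]. Speed limits (rad/s): [1.89, 1.89, 2.39, 2.57, 3.14, 3.14].

INTERFACE

Orientations are given as a rotation vector (axis times angle).
In Python, from workcell import r, kin, camera, camera_params, job gives the robot as it stands. The module is installed in compiled form; this text tells all that it offers. Calls block until the motion is done:
- r.goto(position, orientation): joint-space move of the TCP to a pose.
- r.movel(position, attitude=None, rate=150): straight line of the TCP; attitude=None keeps the orientation; rate is the mean speed in mm/s.
- r.move_j(angles): joint-space move.
- r.command_gripper(opening, grip_force=None): finger opening in mm; grip_force is the grip in N (None keeps the last); returns when the fingers have stopped.
- r.pause(seconds).
- kin.solve_ik(position, orientation): joint angles nearest the present ones, or None.
- r.state(): the state.
- camera(name): name is "scene" or "top"; returns the picture (480x640x3 uint8, red, green, blue); there is no depth.
- camera_params(name): a dict with "vertical_fov" (degrees; the focal length in pixels is half the picture's height over the tangent of half this angle, whatever the lens; pixels are square), "cx", "cy" (the principal point, pixels), "R" (3x3) and "t" (3): a world point X has camera coordinates R X + t. Camera axes: x right, y down, z forward; pixel columns grow to the right and rows downward; lengths in mm; the calibration is good to about 2 mm. A picture is of the moment at which its call begins. camera_params takes no time and is no camera call.
A pose or a line that the arm cannot do raises r.PlanningError and nothing moves.
- job.close_job(): hands the job in, once; it reports no verdict.
The state is a dict: "t": time; "joint_pos": joint angles; "qd": joint speeds; "joint_torque": joint torques, N m; "ee_pos": TCP position; "eef_rot": TCP orientation; "ft_force": force on the tool from outside, world axes, zero at the start; "wrist_torque": the same for the moment, N m; "gripper_width": finger opening in mm.
Only numpy, scipy, OpenCV 4.12 (cv2) and the standard library are available. Lean on these libraries where they do the work, as an engineer would, in place of code of your own. Each camera call takes 0.05 s, during which the arm holds its last target.

## Working session

There is one attempt and no reset: what is moved stays moved. The work goes in short steps, each a Python script; the robot and the scene stay as the last script left them, time stands still between calls to the robot, and variables do not carry over. Pictures are saved under pics/ and viewed, and the job is handed in when it is done.

```bash
mkdir -p pics; python3 - <<'E'
from workcell import r,camera,camera_params
import cv2
for n in("scene","top"):
    im=camera(n); cv2.imwrite(f"pics/{n}0.png",im[:,:,::-1]); print(n,camera_params(n))
print(r.state())
E
```

```text
scene {'vertical_fov': 44.31890080852954, 'cx': 315.9874868765457, 'cy': 242.79780226565202, 'R': array([[ 0.51415202,  0.85762221,  0.01148254],
       [ 0.70951952, -0.41776505, -0.56749838],
       [-0.48190221,  0.29992752, -0.82329444]]), 't': array([-307.72047407, -291.92046382, 1390.63699331])}
top {'vertical_fov': 51.979783136500664, 'cx': 326.03856589777473, 'cy': 252.61457552033264, 'R': array([[ 7.96071184e-05, -9.99479176e-01, -3.22702861e-02],
       [-9.92042679e-01,  3.98396142e-03, -1.25838988e-01],
       [ 1.25902011e-01,  3.20235188e-02, -9.91525682e-01]]), 't': array([ 55.45097471, 493.71393246, 894.48753928])}
{'t': 0.1, 'joint_pos': array([ 1.17102016e+00,  2.13305804e-01, -3.49928663e-02,  1.32352958e+00,
       -3.69657183e-05,  1.57083152e+00]), 'qd': array([-9.28125455e-06, -1.90614281e-03,  1.56323407e-03,  1.00951895e-03,
       -2.49835242e-04, -6.29920248e-04]), 'joint_torque': array([ 1.82980057e-05, -6.87248182e+01,  4.87806058e+01,  1.22786019e-02,
       -3.89059835e-05, -2.48456752e-05]), 'ee_pos': array([194.49147895, 460.2728555 , 230.86761644]), 'eef_rot': array([-1.54896867,  0.31380956, -0.31354316]), 'ft_force': array([-0.16143355,  0.49800824, -0.02671751]), 'wrist_torque': array([ 0.05354017,  0.00552338, -0.01113551]), 'gripper_width': 85.01712592662675}
```

View pics/scene0.png

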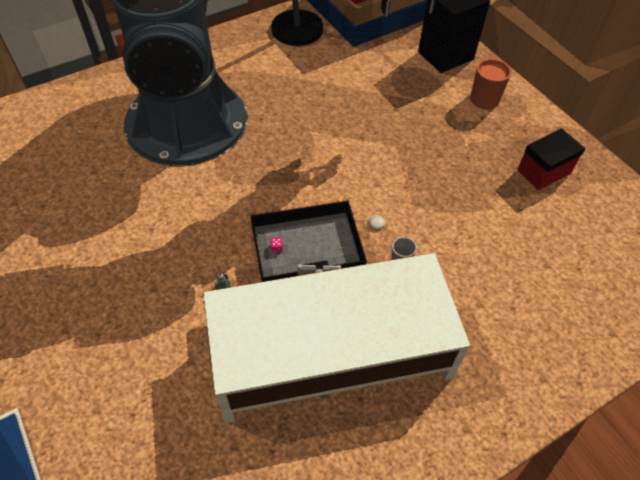

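View pics/top0.png

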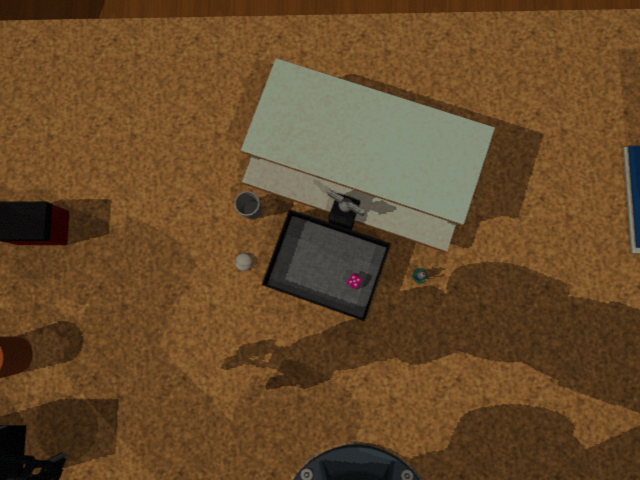

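The scene view shows the riser with the tray in front, its screw near (320,268), the die at (277,244), the pebble at (377,222), the cup at (404,247) and the knight at (223,283). The top view shows the screw near (345,206). I'll enlarge both.

```bash
python3 - <<'E'
import cv2
a=cv2.imread("pics/top0.png")[150:330,220:460]; cv2.imwrite("pics/top0c.png",cv2.resize(a,(800,600),interpolation=cv2.INTER_CUBIC))
a=cv2.imread("pics/top0.png")[170:245,300:400]; cv2.imwrite("pics/top0d.png",cv2.resize(a,(800,600),interpolation=cv2.INTER_CUBIC))
a=cv2.imread("pics/scene0.png")[230:305,270:370]; cv2.imwrite("pics/scene0d.png",cv2.resize(a,(800,600),interpolation=cv2.INTER_CUBIC))
E
```

```text
(no output)
```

View pics/top0c.png

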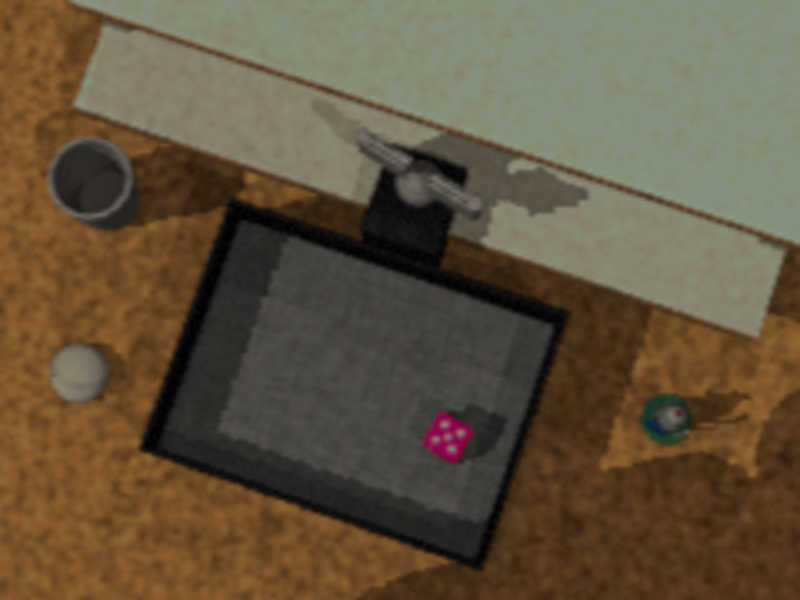

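View pics/top0d.png

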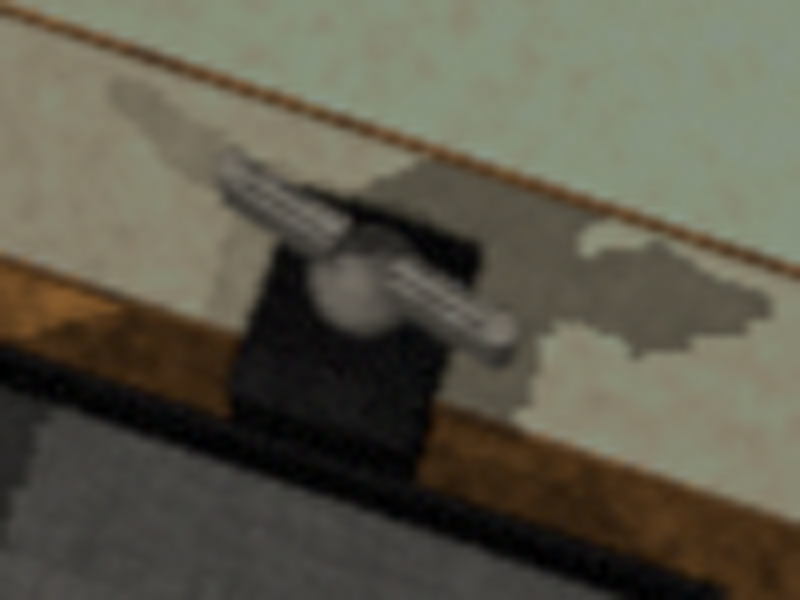

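View pics/scene0d.png

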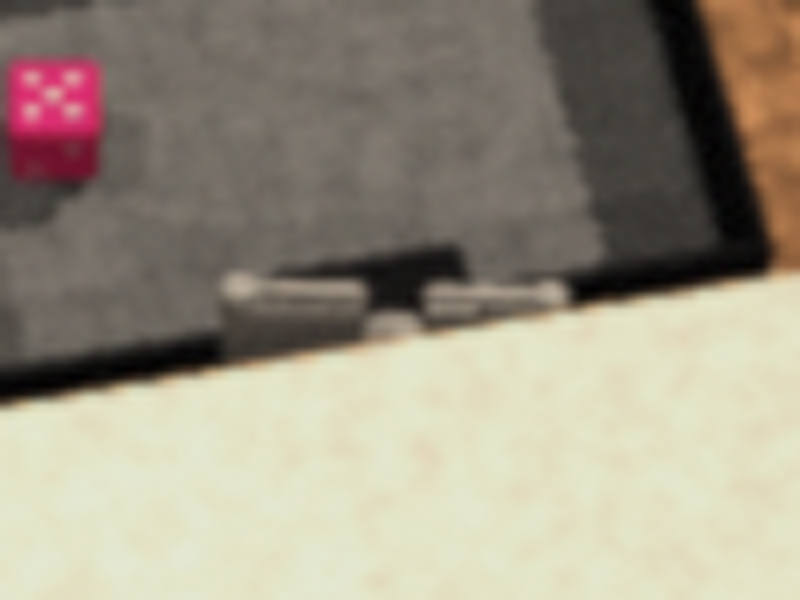

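```bash
cat > h.py <<'E'
import numpy as np, cv2
from workcell import camera_params
P={}
for n in("scene","top"):
    c=camera_params(n); f=240/np.tan(np.radians(c["vertical_fov"]/2))
    K=np.array([[f,0,c["cx"]],[0,f,c["cy"]],[0,0,1]]); P[n]=(K,c["R"],np.array(c["t"]))
def tri(ps,pt):
    M=[P[n][0]@np.c_[P[n][1],P[n][2]] for n in("scene","top")]
    X=cv2.triangulatePoints(M[0],M[1],np.float64(ps).reshape(2,1),np.float64(pt).reshape(2,1)); return (X[:3]/X[3]).ravel()
def plane(n,p,z):
    K,R,t=P[n]; d=R.T@np.linalg.inv(K)@np.array([*p,1.]); c=-R.T@t; return c+d*(z-c[2])/d[2]
def proj(n,X):
    K,R,t=P[n]; q=K@(R@np.array(X)+t); return q[:2]/q[2]
E
python3 - <<'E'
from h import *
np.set_printoptions(precision=1,suppress=True)
print("edgeL",tri((437,257),(243,150)),"edgeR",tri((205,292),(467,222)))
print("tipL",tri((340,266.5),(328.5,190.6)),"tipR",tri((299.6,265.4),(363.1,211.9)))
print("die",plane("top",(355,281),41),plane("scene",(276.5,242),41))
for p,z in(((243,150),136),((467,222),136),((328.5,190.6),120),((363.1,211.9),120)): print(plane("top",p,z))
for p,z in(((437,257),136),((205,292),136),((340,266.5),120),((299.6,265.4),120)): print(plane("scene",p,z))
# tray corners top view
for p in((288,211),(391,243),(365,320),(263,286)): print("tray",plane("top",p,55))
E
```

```text
edgeL [665.5 200.7 124.8] edgeR [ 532.4 -178.3  140.7]
tipL [592.4  49.2 117.1] tipR [554.5 -10.1 116.8]
die [439.6   0.7  41. ] [443.7   2.9  41. ]
[659.6 194.4 136. ]
[ 531.1 -184.   136. ]
[590.8  47.4 120. ]
[552.8 -12.  120. ]
[671.  197.6 136. ]
[ 531.5 -174.7  136. ]
[594.3  49.4 120. ]
[556.9  -9.7 120. ]
tray [569.2 124.5  55. ]
tray [508.2 -65.3  55. ]
tray [368.4 -16.4  55. ]
tray [429.9 169.   55. ]
```

```bash
cat >> h.py <<'E'
from scipy.spatial.transform import Rotation as Ro
from workcell import r,kin,camera
AX=np.array([573.3,18.5]); YAW=-0.32
ex=np.array([np.cos(YAW),np.sin(YAW)]); ey=np.array([-ex[1],ex[0]])
def W(c,z): return [*(AX+c[0]*ex+c[1]*ey),z]
def rv(sgn=1):
    z=np.r_[sgn*ey,0]; y=np.array([0,0,-1.]); return Ro.from_matrix(np.c_[np.cross(y,z),y,z]).as_rotvec()
A,B=11.,14.5
TP=[25,35,50,65,80,90,100,120,150,170,180,190,215,230]
TR=[18,20,22,26,28,24,19,22,26,26,22,20,28,29]
def ctr(phi,gap=0):
    p=np.radians(phi); u=np.array([np.cos(p),np.sin(p)]); n=np.array([-u[1],u[0]])
    return np.interp(phi,TP,TR)*u+(4+A*abs(n[0])+B*abs(n[1])+gap)*n
def shot(name,box=(300,170,400,245),cam="top"):
    im=camera(cam)[:,:,::-1]; x0,y0,x1,y1=box
    cv2.imwrite(f"pics/{name}.png",cv2.resize(im[y0:y1,x0:x1],(800,600),interpolation=cv2.INTER_CUBIC))
E
python3 - <<'E'
from h import *
s=r.state(); print(Ro.from_rotvec(s["eef_rot"]).as_matrix().round(2))
for g in(1,-1):
  for phi in(30,76,90,150,180,230):
    q=kin.solve_ik(W(ctr(phi),104),rv(g)); print(g,phi,None if q is None else np.round(q,2), ctr(phi).round(1))
E
```

```text
[[ 0.92 -0.    0.39]
 [-0.39 -0.    0.92]
 [ 0.   -1.   -0.  ]]
1 30 [ 0.07  0.45 -0.03  1.09 -0.    0.39] [ 5.4 28.6]
1 76 [ 0.09  0.42 -0.08  1.08 -0.    0.41] [-11.  31.]
1 90 [ 0.08  0.41 -0.1   1.07 -0.    0.4 ] [-15.  24.]
1 150 [ 0.04  0.35 -0.18  1.04 -0.    0.36] [-33.5  -6.1]
1 180 [ 0.01  0.36 -0.16  1.05 -0.    0.33] [-22.  -18.5]
1 230 [-0.03  0.39 -0.12  1.06 -0.    0.29] [ -2.  -36.2]
-1 30 [ 0.07  0.45 -0.03  1.09  0.   -2.75] [ 5.4 28.6]
-1 76 [ 0.09  0.42 -0.08  1.08  0.   -2.73] [-11.  31.]
-1 90 [ 0.08  0.41 -0.1   1.07  0.   -2.74] [-15.  24.]
-1 150 [ 0.04  0.35 -0.18  1.04  0.   -2.78] [-33.5  -6.1]
-1 180 [ 0.01  0.36 -0.16  1.05  0.   -2.81] [-22.  -18.5]
-1 230 [-0.03  0.39 -0.12  1.06  0.   -2.85] [ -2.  -36.2]
```

```bash
python3 - <<'E'
from h import *
r.command_gripper(0)
c=ctr(76,7)
r.goto(W(c,200),rv()); r.movel(W(c,106),rate=120)
s=r.state(); print(s["t"],s["ee_pos"].round(1),np.round(W(c,106),1),s["ft_force"].round(2),s["gripper_width"])
shot("a1",(280,150,440,270)); shot("a1s",(250,200,410,320),"scene")
E
```

```text
3.7833 [567.2  55.3 106.8] [566.7  55.2 106. ] [-0.16  0.7   0.1 ] 0.4078314717095558
```

View pics/a1.png

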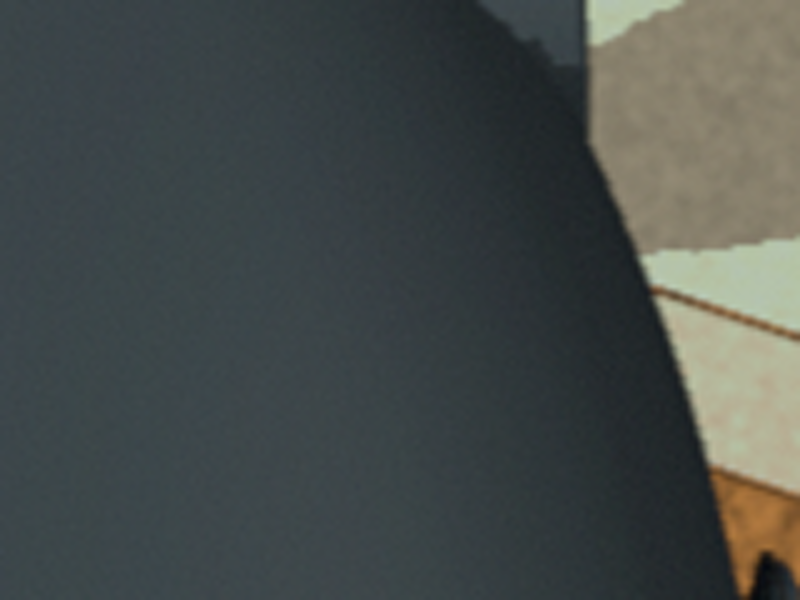

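View pics/a1s.png

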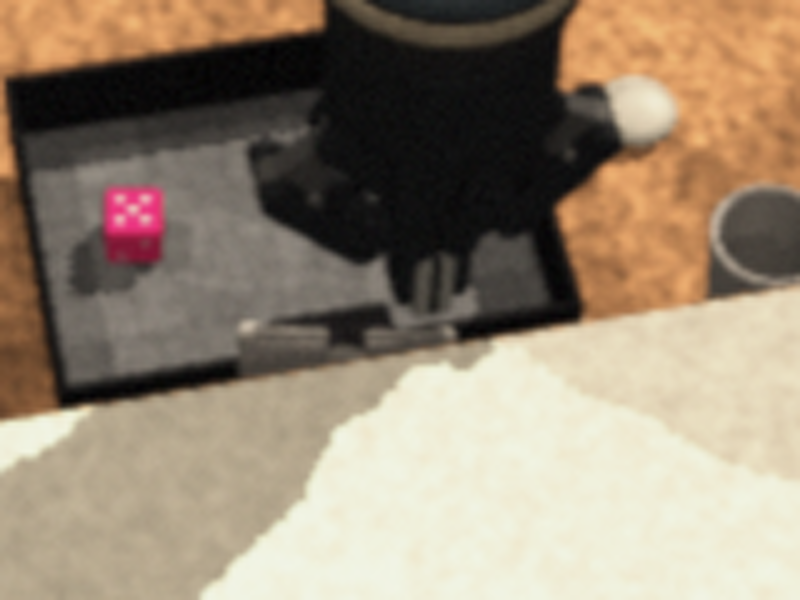

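The closed finger stands in front of the left wing at (430,300) in the scene crop, clear of everything. The top view is blocked by the arm. Starting stroke 1.

```bash
cat >> h.py <<'E'
def force(): return r.state()["ft_force"]
def stroke(a,b,step=8,z=105,lim=15,rate=60,gap=0,verbose=True):
    f0=force(); N=max(1,int(np.ceil((a-b)/step)))
    for p in np.linspace(a,b,N+1):
        r.movel(W(ctr(p,gap),z),rate=rate); f=force()-f0
        if verbose: print(round(p,1),f.round(1))
        if np.linalg.norm(f)>lim: print("FORCE STOP"); return p
    return b
E
python3 - <<'E'
from h import *
stroke(76,35); print(r.state()["t"])
shot("a2s",(250,200,410,320),"scene")
E
```

```text
76.0 [0.3 0.  0.1]
69.2 [ 0.6 -0.  -0.7]
62.3 [ 0.   0.7 -0.5]
55.5 [ 0.   0.2 -0.7]
48.7 [0.2 0.3 0.2]
41.8 [-0.2  0.6 -0.6]
35.0 [-0.7  1.1 -0.8]
5.65
```

View pics/a2s.png

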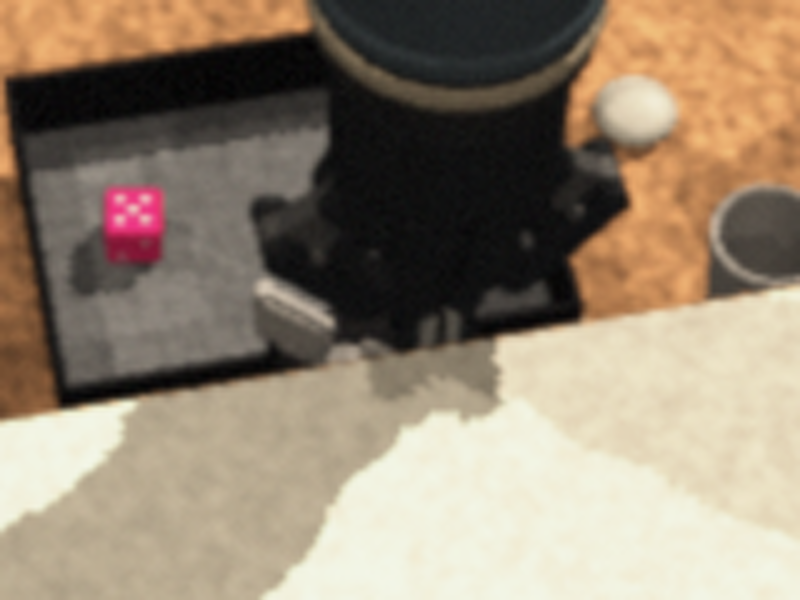

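The front wing moved: its top runs from (262,290) to (330,325) in the crop. I'll measure the angle, back off and lift.

```bash
python3 - <<'E'
from h import *
a=plane("scene",(250+266/5,200+287/5),120)[:2]; b=plane("scene",(250+328/5,200+322/5),120)[:2]
d=a-b; print("phi wing",np.degrees(np.arctan2(d@ey,d@ex))%360)
d=a-AX; print("tip rel axis",d@ex,d@ey,np.degrees(np.arctan2(d@ey,d@ex))%360)
r.movel(W(ctr(35,6),105),rate=100)
c=ctr(35,6); c=c-[25,0]; r.movel(W(c,105),rate=150); r.movel(W(c,140),rate=150)
c2=ctr(222,7); print(c2); r.movel(W(c2,140),rate=150)
shot("a3s",(250,200,410,320),"scene"); print(r.state()["t"])
E
```

```text
phi wing 223.9180291124113
tip rel axis -21.604498200367637 -22.466031611563967 226.11993075412377
[ -1.65904217 -40.70021279]
7.375
```

View pics/a3s.png

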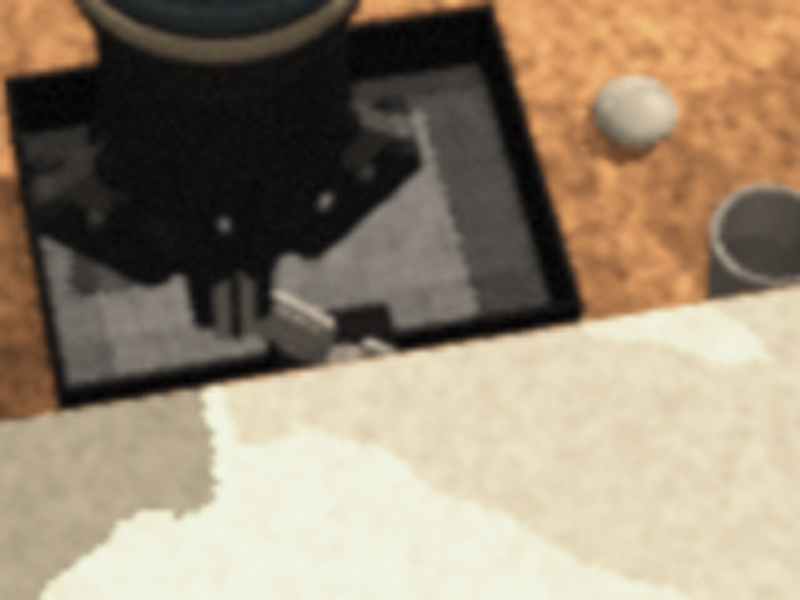

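The wing is at about 225°, which is 10° behind the command, so the finger is slimmer at the tip than I assumed. Stroke 2 starts from farther behind.

```bash
python3 - <<'E'
from h import *
c=ctr(230,8); print(c+[11,0])
r.movel(W(c,140),rate=100); r.movel(W(c,105),rate=120)
print(force().round(1))
p=stroke(228,35,step=9); print(r.state()["t"])
shot("a4s",(250,200,410,320),"scene")
E
```

```text
[ 15.14661382 -41.33623352]
[ 0.3 -0.4  0.6]
228.0 [-0.5 -0.1 -0.1]
219.2 [0.3 0.1 0.1]
210.5 [-0.1 -0.3  0.1]
201.7 [-0.2  0.2 -0.9]
192.9 [-0.5  0.5 -0.5]
184.1 [ 0.6  1.  -0.5]
175.4 [-0.6 -0.1 -1.2]
166.6 [-0.7  0.5 -1.5]
157.8 [-1.5  0.1 -0.4]
149.0 [-1.1  0.   0. ]
140.3 [-0.3  0.7 -0.2]
131.5 [-0.3  0.9 -0.3]
122.7 [-0.6  0.3 -0.9]
114.0 [-1.2  0.5 -0.5]
105.2 [-0.8  0.2 -1.4]
96.4 [-1.1  0.7 -0.4]
87.6 [-0.4 -0.  -0.4]
78.9 [ 0.1  0.1 -1.3]
70.1 [-0.3  0.7 -1.8]
61.3 [-0.8  1.5 -0.3]
52.5 [-0.2  0.2  0.2]
43.8 [-1.4  1.5 -1.2]
35.0 [-1.4  1.1 -0.2]
13.9083
```

View pics/a4s.png

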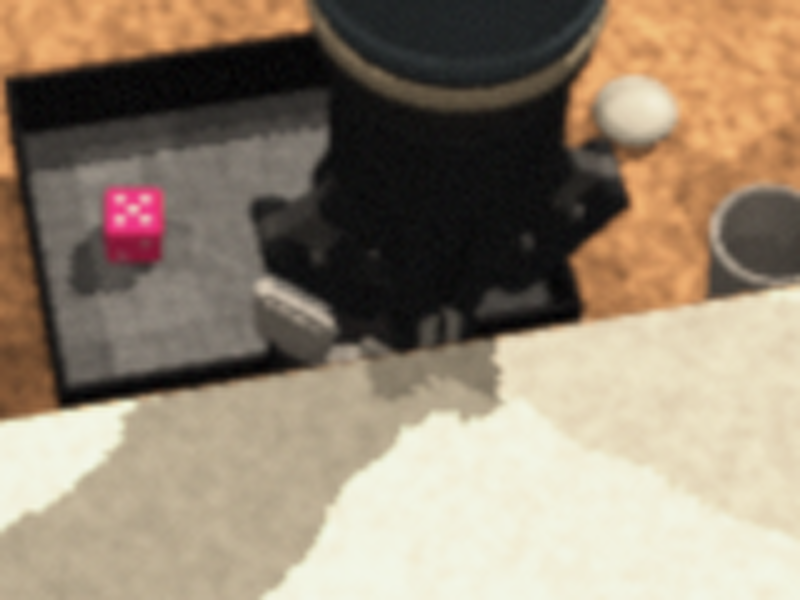

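The picture matches the end of stroke 1, as expected after a half turn. Stroke 3 follows: push round to the front, then creep in until the stop is felt.

```bash
python3 - <<'E'
from h import *
c=ctr(35,6); r.movel(W(c,105),rate=100)
c=c-[25,0]; r.movel(W(c,105),rate=150); r.movel(W(c,140),rate=150)
c=ctr(230,8); r.movel(W(c,140),rate=150); r.movel(W(c,105),rate=120)
f0=force()
stroke(228,188,step=9)
c=ctr(188)
c=np.array([-25,c[1]]); 
for i in range(25):
    r.movel(W(c,105),rate=40); r.pause(0.1); f=force()-f0; fy=f[:2]@ey
    print(c.round(1),f.round(1),round(fy,1))
    if abs(fy)>10: break
    c=c+[0,1]
print(r.state()["t"])
shot("a5s",(250,200,410,320),"scene")
E
```

```text
228.0 [1.2 0.3 0.1]
220.0 [0.6 0.1 0.1]
212.0 [ 1.  -0.1  1. ]
204.0 [ 0.3 -0.4  0.6]
196.0 [0.7 0.3 0.5]
188.0 [ 0.3 -0.   0. ]
[-25.  -22.5] [-0.8 -0.4  0.2] -0.6
[-25.  -21.5] [-0.4 -0.7  0.1] -0.8
[-25.  -20.5] [-0.8  0.3  0.3] 0.1
[-25.  -19.5] [ 0.2 -0.2  0.5] -0.1
[-25.  -18.5] [ 0.1 -1.  -0.4] -1.0
[-25.  -17.5] [-0.2 -0.1 -0.2] -0.2
[-25.  -16.5] [-1.8 -3.5  1.6] -3.9
[-25.  -15.5] [-4.  -8.1  1.8] -9.0
[-25.  -14.5] [ -5.4 -12.5   3.7] -13.6
20.8333
```

View pics/a5s.png

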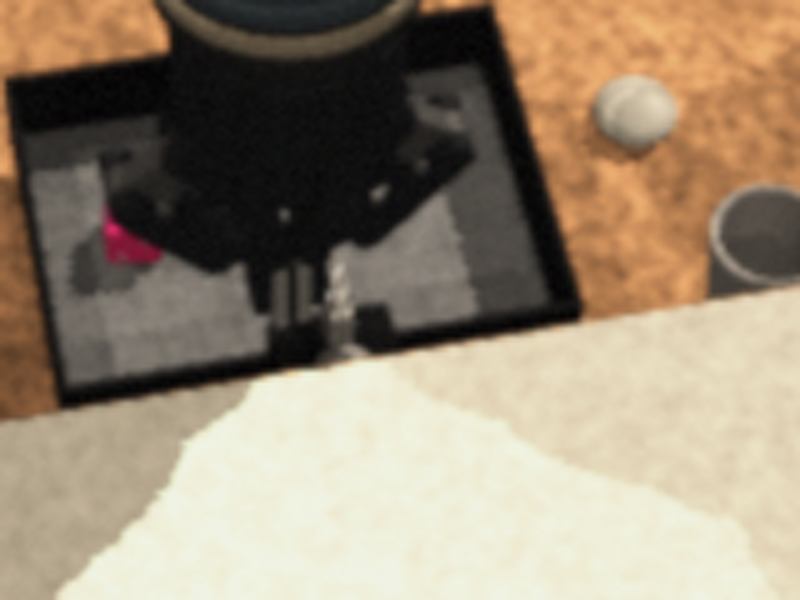

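The force rises sharply to 13.6 N with the wing pointing straight out over the tray, so it is on the stop. I'll back off, clear the view and check.

```bash
python3 - <<'E'
from h import *
r.movel(W([-27,-30],105),rate=80); r.movel(W([-27,-30],200),rate=150)
r.goto([200,420,240],rv()); print(r.state()["t"])
shot("b_top",(220,150,460,330)); shot("b_topd"); shot("b_s",(250,200,410,320),"scene")
E
```

```text
23.9667
```

View pics/b_top.png

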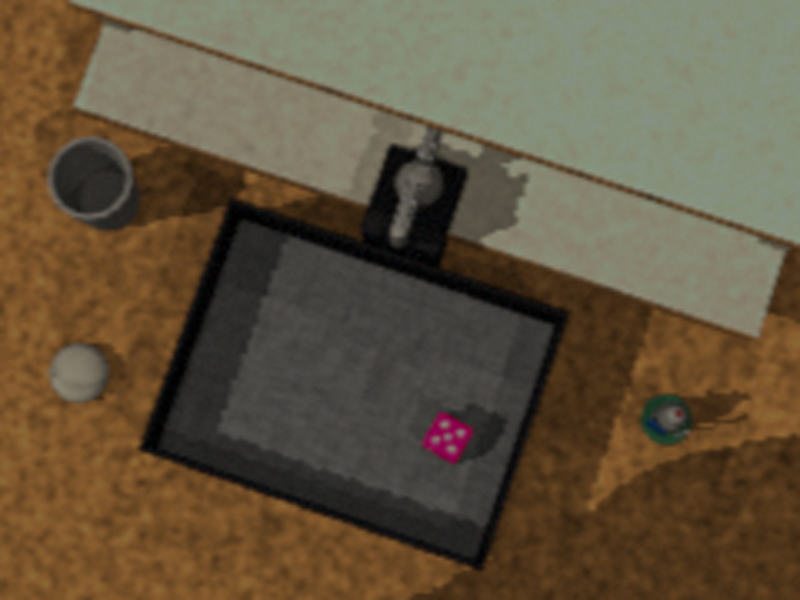

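View pics/b_topd.png

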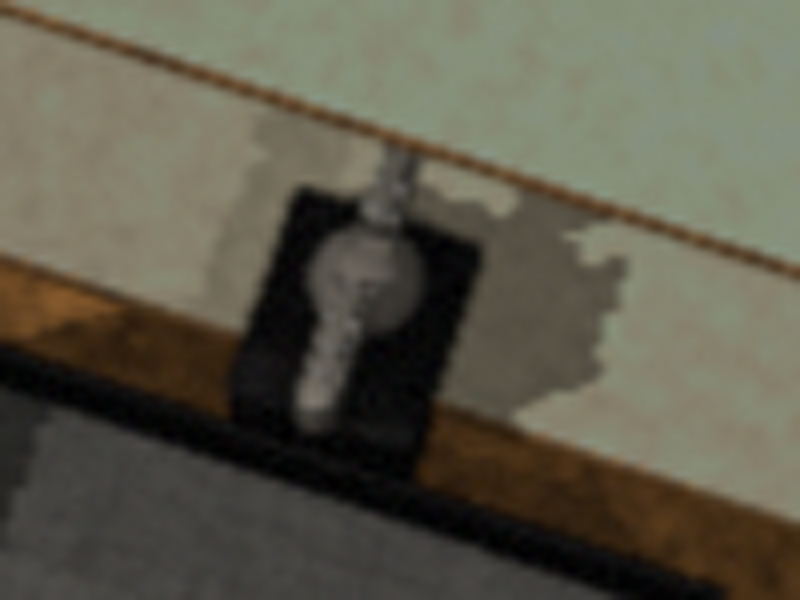

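View pics/b_s.png

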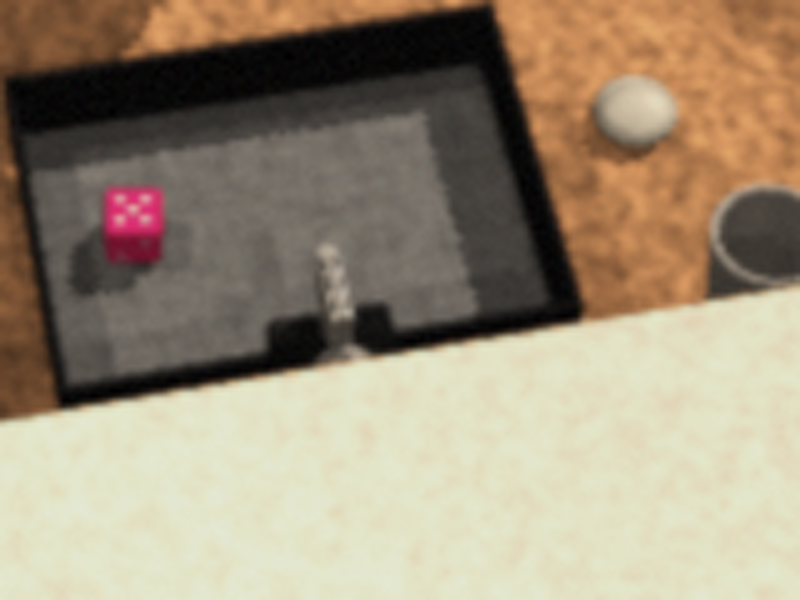

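In the pressed picture the wing tip was at (340,250) in the crop, and now it is at (328,243). I'll check the exact angle against the predicted one.

```bash
python3 - <<'E'
from h import *
for cam,off,k in(("scene",(250,200),5),("top",(300,170),8)):
  for phi in(170,180,187,194):
    o=[]
    for R in(6,38):
        p=np.radians(phi); o.append(((proj(cam,W([R*np.cos(p),R*np.sin(p)],120))-off)*k+k/2).round(0))
    print(cam,phi,*o)
# measured direction
for cam,off,k,a,b in(("scene",(250,200),5,(340,320),(328,243)),("scene",(250,200),5,(345,330),(340,250)),("top",(300,170),8,(400,165),(318,415))):
    A_=plane(cam,(np.array(a)-k/2)/k+off,120)[:2];B_=plane(cam,(np.array(b)-k/2)/k+off,120)[:2];d=B_-A_
    print(cam,np.degrees(np.arctan2(d@ey,d@ex))%360)
i=cv2.imread
a=i("pics/a5s.png")[220:380,220:420];b=i("pics/b_s.png")[220:380,220:420]
cv2.imwrite("pics/cmp.png",cv2.resize(np.hstack([a,b]),(800,320)))
E
```

```text
scene 170 [344. 315.] [340. 238.]
scene 180 [341. 315.] [321. 240.]
scene 187 [339. 315.] [308. 243.]
scene 194 [337. 316.] [296. 247.]
top 170 [353. 271.] [283. 400.]
top 180 [357. 273.] [311. 412.]
top 187 [361. 274.] [332. 417.]
top 194 [364. 274.] [354. 420.]
scene 174.80423766450247
scene 170.27861908238486
top 180.2474801418292
```

View pics/cmp.png

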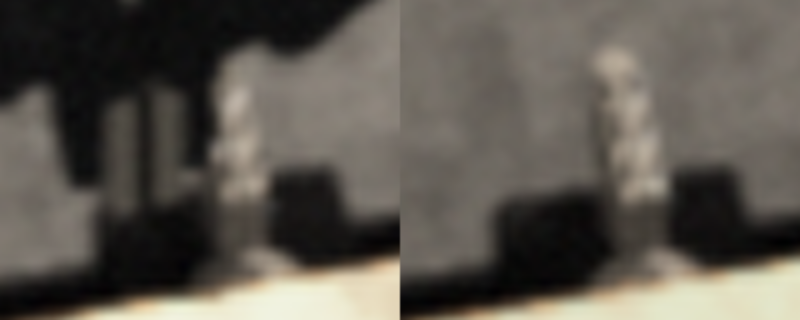

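The wing sprang back about 8° when I released it, because the stop gives under load. Top view now reads 180°, scene view 175°. To be sure it wasn't thrown back off the stop, I'll press again gently and release slowly.

```bash
python3 - <<'E'
from h import *
r.goto(W([-27,-32],200),rv()); r.movel(W([-27,-32],105),rate=120)
f0=force(); r.movel(W([-27,-22],105),rate=80)
for y in np.arange(-20.5,-13,0.5):
    r.movel(W([-27,y],105),rate=40); r.pause(.1)
    F=np.mean([(force()-f0)[:2]@ey for _ in range(3)]); print(y,round(F,1))
    if F<-5: break
shot("c_s",(250,200,410,320),"scene")
for yy in np.arange(y-0.5,y-5,-0.5):
    r.movel(W([-27,yy],105),rate=8); print(yy,round((force()-f0)[:2]@ey,1))
r.movel(W([-27,-30],105),rate=60); shot("c_s2",(250,200,410,320),"scene")
r.movel(W([-27,-30],200),rate=150)
r.goto([200,420,240],rv()); shot("c_topd"); shot("c_s3",(250,200,410,320),"scene"); print(r.state()["t"])
i=cv2.imread
cv2.imwrite("pics/cmp2.png",cv2.resize(np.hstack([i(f"pics/{n}.png")[220:380,220:420] for n in("c_s","c_s2","c_s3","b_s")]),(800,160)))
E
```

```text
-20.5 0.1
-20.0 0.8
-19.5 1.3
-19.0 0.8
-18.5 1.6
-18.0 0.8
-17.5 0.9
-17.0 0.5
-16.5 -2.7
-16.0 -6.2
-16.5 -3.5
-17.0 -2.2
-17.5 -0.4
-18.0 0.3
-18.5 0.9
-19.0 0.1
-19.5 0.4
-20.0 0.1
-20.5 0.5
36.2917
```

View pics/cmp2.png

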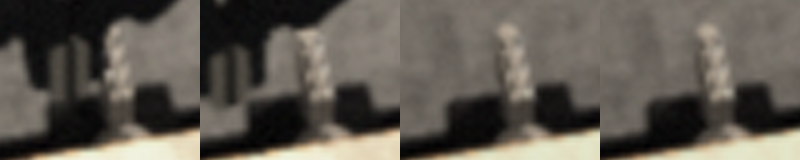

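View pics/c_topd.png

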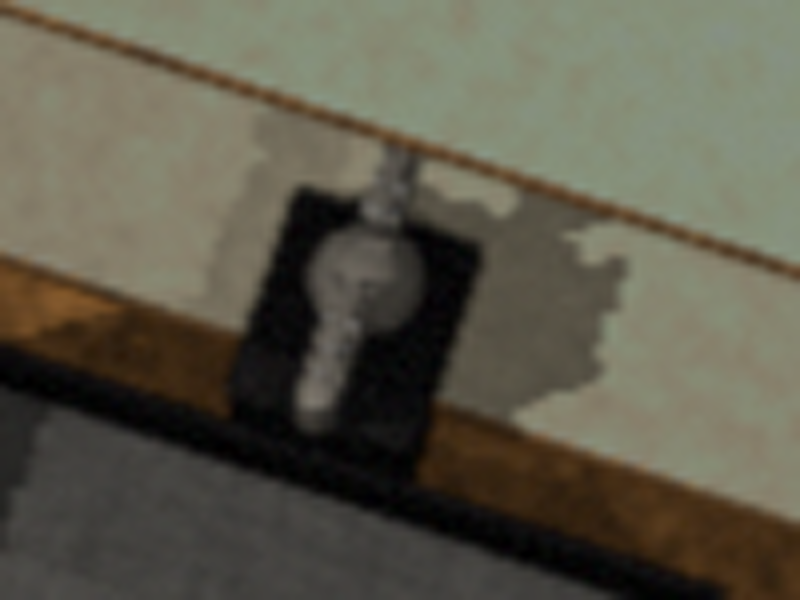

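The wing rests in the same place after a slow release: it springs back to the stop, and the force rises again at the same spot. In the top view the die, cup, pebble and knight are unmoved. Handing in.

```bash
python3 -c "
from workcell import job,r
job.close_job(); print(r.state()['t'])"
```

```text
the job is handed in; nothing more can be done
the job is handed in; nothing more can be done
```

The thumbscrew is tight on its stop. I pushed its wings clockwise with the closed fingertips in three strokes from the front, about 256° in all, and never took it between the fingers. I handed the job in at about 36 s.

- **Stop felt:** the force climbed sharply over the last few millimetres, to 13.6 N on the first press. On a second, gentler press it rose again at the same spot.
- **Spring-back:** the stop gives a little under load, so the wing came back about 8° when I first let go. After the second press I released slowly, and it rested in the same place.
- **Final angle:** one wing points straight out over the tray. The top view reads 180°, which is fully home. The scene view reads about 175°, a difference I put down to calibration and pixel-reading error.
- **Bystanders:** the die, cup, knight and pebble were at their starting positions in the top view taken after the first press. I did not take that full view again after the second press. The gripper was clear of everything at hand-in.

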